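Set the roller mixer's time dial and start it

TASK

Set the mixing time on the bottle roller mixer: with a fingertip or the outside of the fingers, push the blue bar of the dial round until the dial's white index mark lines up with the red line on the scale ring, then press the green start button fully down and let it come up again. Nothing is to be gripped: do not pinch the bar, and do not press the red button, or the green one before the dial is set. Leave the bottles and pots beside the mixer where they stand.

Things in the scene. Friction and masses are not known exactly. Their poses are not given: they have to be found in the camera images.
- dial_axis (a point): Point on the dial's vertical axis at the height of the dial's flat black face, 54 mm above the worktop. Its axes are those of the mixer: +x towards the rollers at the mixer's back, +y to the mixer's left, z up.
- mixer: Bottle roller mixer, a white box fast on the worktop, top 40 mm above it. Origin on the worktop under the dial axis, axes as dial_axis: it spans x -100 to 185 mm and y -165 to 100 mm. From x = 95 mm on, two black rollers carry a lying bottle, up to 112 mm above the worktop.
- dial (a joint): Angle of the dial in rad: 0 when the index mark points to the mixer's back (+x), growing clockwise seen from above; stops at -2.5 and 2.0. The dial is a black disc of 120 mm diameter that turns both ways; friction (0.06 N m) keeps it where it is left. At the start it must be turned clockwise.
- index_mark (a point): White index mark on the dial: this point lies 62 mm from the dial axis, just past the mark's outer end at the dial's rim, 54 mm above the worktop, and turns with the dial. Its x axis points outward.
- target_line (a point): Red line on the pale scale ring round the dial, the only red one among black lines 15 degrees apart, running outward from 63 to 84 mm from the axis, 44 mm above the worktop. This point lies 62 mm from the dial axis at the line's inner end and 54 mm above the worktop. The ring does not turn.
- bar_top (a point): Middle of the top edge of the dial's finger bar, 28 mm from the dial axis, 86 mm above the worktop, in line with the index mark. The bar is an upright radial blade from 9 to 47 mm from the axis, 14 mm thick, 32 mm high above the dial face: a white core between two blue cheeks (12 to 44 mm from the axis). Its x axis points outward.
- bar_left: Blue cheek on the counter-clockwise side of the bar (pushing it turns the dial clockwise); its outer face is 7 mm from the bar's middle plane. Origin on the dial axis, 44 mm above the worktop, x outward along the bar.
- bar_right: Blue cheek on the clockwise side of the bar; its outer face is 7 mm from the bar's middle plane. Origin as bar_left.
- start (a joint): Travel of the green start button in m: 0 when up, 0.006 fully down; a spring of 4 N when fully down pushes it up again.
- start_top (a point): Centre of the green button's top face, 28 mm across, on the mixer's top right of the dial; the button moves straight down. Green and red button may be either way round.
- stop (a joint): Travel of the red stop button in m, 0 when up; not to be pressed.
- stop_top (a point): Centre of the red button's top face, 28 mm across, on the mixer's top right of the dial, 85 mm from the green one.
- purple_cap_bottle: White bottle with a purple cap, 44 mm across, 120 mm high, standing loose on the worktop beside the mixer; origin at the centre of its underside. Not to be moved.
- amber_bottle: Amber bottle with a white cap, 43 mm across, 90 mm high, standing loose on the worktop beside the mixer; origin at the centre of its underside. Not to be moved.
- gold_lid_pot: Pot with a gold-brown lid, 50 mm across, 46 mm high, standing loose on the worktop beside the mixer; origin at the centre of its underside. Not to be moved.
- small_amber_bottle: Small amber bottle with a white cap, 38 mm across, 76 mm high, standing loose on the worktop beside the mixer; origin at the centre of its underside. Not to be moved.
- white_lid_pot: White pot, 54 mm across, 47 mm high, standing loose on the worktop beside the mixer; origin at the centre of its underside. Not to be moved.

How it is judged:
On the way, in this order (a step that is already met when the one before it is completed fails the run):
1. the dial stands still with its index mark at the red line (horizontal distance between index_mark and target_line below 0.005 m and velocity of joint dial between -0.05 and 0.05 rad/s), for 0.3 s.
2. the green button is pressed down with the dial set (value of joint start above 0.0045 m and horizontal distance between index_mark and target_line below 0.005 m), for 0.05 s.
At the end, for the whole second after the job is handed in: The index mark is within 5 mm (about 4.6 degrees) of the red line, both buttons are up, and the five loose bottles and pots stand within 20 mm of where they were (horizontal distance between index_mark and target_line below 0.005 m and value of joint each of start, stop below 0.0015 m and distance of each of purple_cap_bottle, amber_bottle, gold_lid_pot, small_amber_bottle, white_lid_pot from where it was at the start of the episode below 0.02 m); the robot touches nothing.
It fails at once if the bar is gripped: both its sides touched by the fingers at once (contact force between the fingers and bar_left above 0.5 N and contact force between the fingers and bar_right above 0.5 N).
It fails at once if the red button is pressed (value of joint stop above 0.003 m).
It fails at once if the green button is pressed while the dial is off the red line (value of joint start above 0.003 m and horizontal distance between index_mark and target_line above 0.005 m).
It fails at once if a bottle or pot beside the mixer is moved more than 20 mm, lifted or tipped (distance of any of purple_cap_bottle, amber_bottle, gold_lid_pot, small_amber_bottle, white_lid_pot from where it was at the start of the episode above 0.02 m or angle between any of purple_cap_bottle, amber_bottle, gold_lid_pot, small_amber_bottle, white_lid_pot's own z axis and vertical above 0.3 rad).
It also fails if it takes over 51 s, if anything falls off the work surface, if the arm or the gripper's body presses on something with over 40 N, if the wrist force passes 120 N, or if a joint passes its speed limit or range.

ROBOT

A 7-joint arm with a two-finger parallel gripper is mounted at the origin on a cart in front of the work surface, level with it; the furniture and walls round the work are solid. World frame = base frame: x ahead of the robot, y to its left, z up, the work surface at z = 0. Lengths are in m, angles in rad, forces in N, time in s.
With the tool pointing down it reaches from about 0.4 to 0.875 m from the base axis. Payload 19.3 kg.
Tool frame: the origin (TCP) lies between the finger pads; the fingertips stand bot.tcp_to_tips ahead of it and the grasp point (between the pads) is the TCP (bot.tcp_to_tips is the distance from the TCP to the fingertips, in m); z points along the fingers, y is the line along which they close (so a half turn about z gives the same grasp; the last joint's range is limited). The gripper opens to 85 mm and grips with 20 to 120 N. Pads are 22 mm wide; open, the fingers measure 114 mm over their backs; the gripper's body (76 mm by 85 mm) begins 54 mm behind the grasp point. The pads swing forward as they close: fully open they stand 13 mm farther back than shut.
Start: joints at [1.046, 0.521, -0.036, 1.599, 0.021, 1.021, -0.113], TCP at [0.275, -0.561, 0.25] pointing down, gripper open.
Joint ranges: [-2.91, 2.91], [-0.3, 2.13], [-1.5, 1.42], [0.17, 2.43], [-1.26, 4.41], [0.16, 1.93], [-2.52, 2.52]. Speed limits (rad/s): [1.89, 1.89, 2.39, 2.39, 3.01, 3.01, 3.01].

INTERFACE

Orientations are given as [roll, pitch, yaw] about the fixed x, y, z axes, in that order (R = Rz(yaw) Ry(pitch) Rx(roll)).
In Python, from workcell import telemetry, grab_frame, bot gives the robot as it stands. The module is installed in compiled form; this text tells all that it offers.
- The arm moves only by the shell command python3 -m crank 'ROWS' [FORCE]. ROWS is text: rows parted by semicolons, each of 7 numbers parted by spaces: the finger opening in m, from 0 to 0.0854, then the shift along the tool's x, y, z in m, then the turn, a rotation vector about the tool's x, y, z in degrees. A call has exactly 8 rows; each row shifts and turns the commanded pose from where the row before left it, along the tool's axes as they then stand; what a row does not reach is not made up. A row lasts 1/12 s, in which the tool goes at most 41.7 mm and 7.16 degrees, less where a joint would pass 70% of its speed; a pose out of reach is approached as far as the arm can. A call with a gripper value outside its range is refused whole. The fingers move at their own pace and stop on an object; FORCE is the grip in N (left out, the last holds). Time passes only in rows, so rows that do not move let the fingers close, or fill a call up. It gives the time, the measured TCP pose, the force, the opening and the grip force at its end, in the units of the state.
- telemetry.observe(): the state, without advancing time (a new reading comes with each control period).
- grab_frame(name): name is "side" or "top" or "wrist"; returns a dict with "pixels" (480x640x3 uint8, red, green, blue), "depth" (480x640 float32, m along the optical axis (not along the pixel's ray), 0 where there is no reading), "vertical_fov" (degrees; the focal length in pixels is half the picture's height over the tangent of half this angle, whatever the lens; pixels are square), "cx", "cy" (the principal point, pixels), "R" (3x3) and "t" (3): a world point X has camera coordinates R X + t; the wrist camera has in their place "hand_eye" (4x4, takes a point from camera to tool coordinates, whose origin is the TCP and whose axes are the flange's). Camera axes: x right, y down, z forward; pixel columns grow to the right and rows downward; lengths in m; the calibration is good to about 2 mm. A picture is of the moment at which its call begins: read the wrist's pose just before it.
- bot.job_done(): hands the job in; it is judged then, once.
The state is a dict: "clock": time; "qpos": joint angles; "qd": joint speeds; "joint_efforts": joint torques, N m; "position": TCP position; "tool_rot": TCP orientation; "force": force on the tool from outside, world axes, zero at the start; "moment": the same for the moment, N m; "grip_width": finger opening in m; "finger_force": force on a finger pad.
Only numpy, scipy, OpenCV 4.12 (cv2) and the standard library are available. Lean on these libraries where they do the work, as an engineer would, in place of code of your own. Each camera call takes 0.05 s, during which the arm holds its last target. There are 200 camera calls.

## Working session

There is one attempt and no reset: what is moved stays moved. The work goes in short steps, Python scripts to look and compute and a shell command to move; the robot and the scene stay as the last step left them, time stands still between calls to the robot, and variables do not carry over. Pictures are saved under pics/ and viewed, at most 10 in all, crops included, and the job is handed in when it is done.

```bash
mkdir -p pics; python3 - <<'E'
from workcell import telemetry, grab_frame, bot
import cv2,numpy as np
print(telemetry.observe(), bot.tcp_to_tips)
for n in ("top","side"):
    f=grab_frame(n); cv2.imwrite(f"pics/{n}0.png",f["pixels"][:,:,::-1]); print(n,f["vertical_fov"],f["cx"],f["cy"],f["R"],f["t"])
    np.savez(f"{n}0.npz",**f)
E
```

```text
{'clock': 0.0, 'qpos': array([ 1.04578615,  0.52202783, -0.03634579,  1.59999878,  0.0211889 ,
        1.02112539, -0.1128016 ]), 'qd': array([ 4.80902599e-04, -5.15730736e-04, -1.47016754e-04,  2.40926490e-04,
        3.83886623e-05, -9.61605232e-04, -1.51613000e-03]), 'joint_efforts': array([-1.18580650e-03, -9.27086091e+01,  1.97972618e+00, -3.69924116e+01,
        1.79553987e-02,  8.21355439e-03,  1.04589310e-04]), 'position': array([ 0.27439465, -0.5611845 ,  0.24972021]), 'tool_rot': array([-3.14041968e+00,  6.63543134e-05,  4.54808620e-01]), 'force': array([-0.9056805 ,  0.01797325, -0.34732775]), 'moment': array([-0.00732868, -0.05097061, -0.01624611]), 'finger_force': 0.0, 'grip_width': 0.08537519554194377} 0.019
top 50.43617571137381 319.88967744810174 244.18051825353382 [[ 0.01556475 -0.99972672 -0.01744183]
 [-0.9968589  -0.01416063 -0.07792182]
 [ 0.07765354  0.01859988 -0.99680689]] [0.00164244 0.61874721 0.98158071]
side 54.61157400854317 308.2515966457887 241.38081743482968 [[-0.91797901 -0.39660502  0.00435948]
 [-0.27194627  0.62136775 -0.73481109]
 [ 0.28872093 -0.6757267  -0.67825781]] [0.56626672 0.21829054 0.79652637]
```

View pics/top0.png

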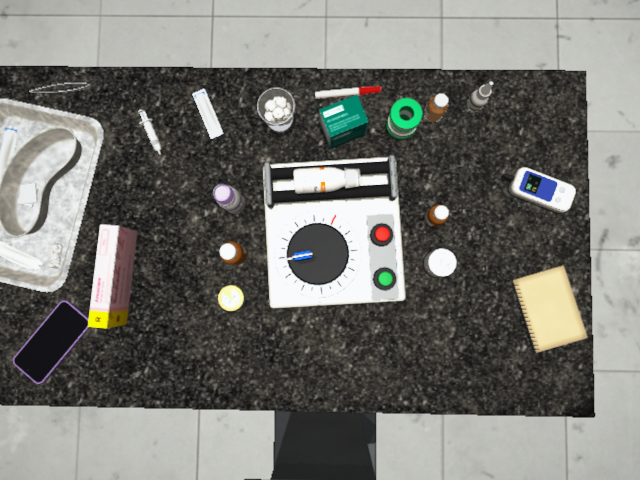

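View pics/side0.png

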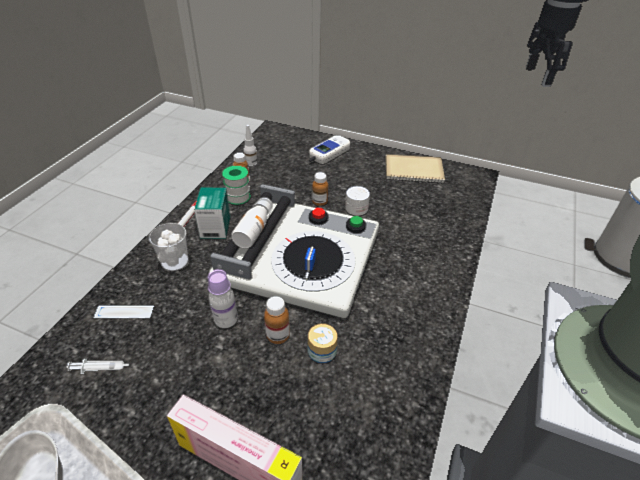

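The top view shows the dial at about (318,254) with its bar and mark pointing left, towards (290,258). The red line is at about (335,218), the red button at (381,233) and the green one at (385,279), nearer the robot. The loose items stand left and right of the mixer.

```bash
cat > h.py <<'E'
import numpy as np,cv2
def ray(f,uv,z):
    fl=240/np.tan(np.radians(f["vertical_fov"])/2); R=np.array(f["R"]);t=np.array(f["t"])
    d=R.T@np.array([(uv[0]-f["cx"])/fl,(uv[1]-f["cy"])/fl,1]); c=-R.T@t
    return (c+d*(z-c[2])/d[2])
def blobs(img,lo,hi,box,mn=4):
    h=cv2.cvtColor(img,cv2.COLOR_RGB2HSV); m=cv2.inRange(h,np.array(lo),np.array(hi))
    k=np.zeros_like(m); x0,y0,x1,y1=box; k[y0:y1,x0:x1]=m[y0:y1,x0:x1]
    n,_,s,c=cv2.connectedComponentsWithStats(k)
    return [(s[i,4],c[i].round(1),s[i,:4]) for i in range(1,n) if s[i,4]>=mn]
E
python3 - <<'E'
from h import *
f=dict(np.load("top0.npz")); im=f["pixels"]; B=(265,195,405,305)
for nm,lo,hi,z in [("red",(0,90,80),(6,255,255),.05),("red2",(172,90,80),(180,255,255),.05),("green",(50,100,60),(80,255,255),.05),("blue",(100,120,60),(125,255,255),.086),("black",(0,0,0),(180,80,70),.054)]:
    for a,c,s in blobs(im,lo,hi,B,4): print(nm,a,c,s,ray(f,c,z).round(4)) if a<900 or nm=="black" else 0
# ellipse of dial
g=cv2.cvtColor(im,cv2.COLOR_RGB2GRAY); m=((g<90)*255).astype(np.uint8); k=np.zeros_like(m);k[215:292,282:356]=m[215:292,282:356]
cs,_=cv2.findContours(k,cv2.RETR_EXTERNAL,cv2.CHAIN_APPROX_NONE); c=max(cs,key=cv2.contourArea); print(cv2.fitEllipse(cv2.convexHull(c)))
e=cv2.fitEllipse(cv2.convexHull(c)); print("dial",ray(f,e[0],.052))
# mixer corners (top plane .04)
h=cv2.cvtColor(im,cv2.COLOR_RGB2HSV); m=cv2.inRange(h,(0,0,170),(180,40,255)); m[:, :262]=0;m[:,408:]=0;m[:150]=0;m[312:]=0
cs,_=cv2.findContours(m,cv2.RETR_EXTERNAL,cv2.CHAIN_APPROX_NONE); c=max(cs,key=cv2.contourArea)
b=cv2.boxPoints(cv2.minAreaRect(c)); print(b); print([ray(f,p,.04).round(3) for p in b])
for n,p,z in [("purple",(224,192),.12),("amber",(231,252),.09),("gold",(231,297),.046),("sm",(440,213),.076),("wp",(442,262),.047)]: print(n,ray(f,p,z).round(3))
crop=cv2.resize(im[200:310,260:410],None,fx=5,fy=5,interpolation=cv2.INTER_CUBIC); cv2.imwrite("pics/crop1.png",crop[:,:,::-1])
E
```

```text
red 13 [333.  219.2] [331 215   5  10] [ 0.6653 -0.0142  0.05  ]
red 187 [381.9 233.4] [375 226  15  16] [ 0.6391 -0.1085  0.05  ]
green 183 [384.9 278.1] [378 271  15  15] [ 0.5535 -0.1147  0.05  ]
blue 47 [301.9 252.1] [293 250  18   5] [0.5987 0.0428 0.086 ]
blue 62 [302.8 257.7] [294 255  18   6] [0.5883 0.0409 0.086 ]
black 568 [315.8 197.5] [268 195 127  13] [0.7065 0.0196 0.054 ]
black 160 [402.3 213.4] [399 195   6  47] [ 0.6778 -0.1469  0.054 ]
black 2354 [317.6 250.7] [287 223  62  61] [0.6038 0.0145 0.054 ]
black 183 [380.  235.6] [370 224  23  22] [ 0.6344 -0.1045  0.054 ]
black 14 [265.  240.5] [265 234   1  14] [0.6219 0.1158 0.054 ]
black 13 [403.4 247.1] [403 243   2   8] [ 0.613  -0.1492  0.054 ]
black 5 [265.2 250.6] [265 249   2   4] [0.6025 0.1149 0.054 ]
black 17 [403.8 259.4] [403 253   2  15] [ 0.5895 -0.15    0.054 ]
black 120 [266.1 284.9] [265 262   4  43] [0.537  0.1116 0.054 ]
black 183 [383.5 278.3] [373 268  23  22] [ 0.553  -0.1116  0.054 ]
black 91 [389.2 303. ] [369 300  36   5] [ 0.5065 -0.1227  0.054 ]
black 20 [357.4 304. ] [348 303  19   2] [ 0.5037 -0.0626  0.054 ]
((317.4112243652344, 253.55052185058594), (60.97761917114258, 61.28080749511719), 52.48173522949219)
dial [0.59841091 0.01480274 0.052     ]
[[261.5139  164.24925]
 [396.87387 156.72923]
 [404.84927 300.28613]
 [269.4893  307.80615]]
[array([0.774, 0.128, 0.04 ]), array([ 0.792, -0.138,  0.04 ]), array([ 0.512, -0.154,  0.04 ]), array([0.493, 0.106, 0.04 ])]
purple [0.703 0.184 0.12 ]
amber [0.597 0.174 0.09 ]
gold [0.513 0.18  0.046]
sm [ 0.676 -0.214  0.076]
wp [ 0.586 -0.224  0.047]
```

View pics/crop1.png

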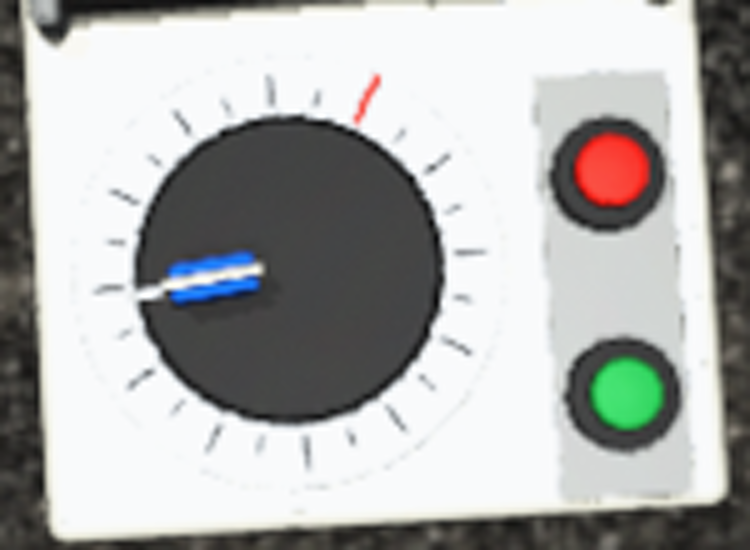

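The crop shows the mark's outer end at crop (138,295), the red line from (358,122) to (379,77), the green button at (627,393) and the red one at (611,170).

```bash
cat >> h.py <<'E'
from scipy.spatial.transform import Rotation as Ro
def goal(s,p,yaw=None):
    R=Ro.from_euler("xyz",s["tool_rot"]); d=R.inv().apply(np.array(p)-s["position"])*1000
    print("t",round(s["clock"],2),"pos",s["position"].round(4),"rpy",np.degrees(s["tool_rot"]).round(1),"F",s["force"].round(1),"shift mm",d.round(1), "" if yaw is None else ("turn",(R.inv()*Ro.from_euler("xyz",[np.pi,0,np.radians(yaw)])).as_rotvec(degrees=True).round(1)))
E
python3 - <<'E'
from h import *
from workcell import telemetry
f=dict(np.load("top0.npz")); C=ray(f,(317.4,253.5),.052)
a=lambda p:np.degrees(np.arctan2(p[1]-C[1],p[0]-C[0]))
px=lambda x,y:(260+(x+.5)/5-.5,200+(y+.5)/5-.5)
I=ray(f,px(138,295),.054);I2=ray(f,px(262,268),.086)
print("idx",a(I),np.hypot(*(I-C)[:2]),a(I2),np.hypot(*(I2-C)[:2]))
for p in [(358,122),(379,77)]: q=ray(f,px(*p),.044); print("tgt",a(q),np.hypot(*(q-C)[:2]))
for p in [(270,90),(308,455),(470,251),(105,290)]: print("tick",a(ray(f,px(*p),.044)))
ph=np.radians(a(I)); u=np.array([np.cos(ph),np.sin(ph)]);n=np.array([-u[1],u[0]])
P=C[:2]+.03*u+.036*n; print(P)
goal(telemetry.observe(),[*P,.2],np.degrees(ph))
E
```

```text
idx 100.55546494289666 0.058560693652352946 99.92355087505105 0.009347632759169056
tgt -23.8121572517716 0.0635853237927489
tgt -23.87650206708355 0.0829686357982088
tick 7.049885574104961
tick -173.35054942155017
tick -82.91936471959612
tick 96.80351183233626
[0.55762112 0.03772339]
t 0.1 pos [ 0.2744 -0.5612  0.2498] rpy [-179.9    0.    26.1] F [ 0.1  0.7 -0.4] shift mm [ 517.6 -413.6   50.2] ('turn', array([ -0.1,  -0. , -74.5]))
```

```bash
A='0 0.0215 -0.0172 0.002 0 0 0' ; true
python3 -m crank '0 0.0215 -0.0172 0 0 0 0;0 0.0215 -0.0172 0 0 0 0;0 0.0215 -0.0172 0 0 0 0;0 0.0215 -0.0172 0 0 0 0;0 0.0215 -0.0172 0 0 0 0;0 0.0215 -0.0172 0 0 0 0;0 0.0215 -0.0172 0 0 0 0;0 0.0215 -0.0172 0 0 0 0' 40
python3 -m crank '0 0.0215 -0.0172 0 0 0 0;0 0.0215 -0.0172 0 0 0 0;0 0.0215 -0.0172 0 0 0 0;0 0.0215 -0.0172 0 0 0 0;0 0.0215 -0.0172 0 0 0 0;0 0.0215 -0.0172 0 0 0 0;0 0.0215 -0.0172 0 0 0 0;0 0.0215 -0.0172 0 0 0 0'
python3 -m crank '0 0.0215 -0.0172 0 0 0 0;0 0.0215 -0.0172 0 0 0 0;0 0.0215 -0.0172 0 0 0 0;0 0.0215 -0.0172 0 0 0 0;0 0.0215 -0.0172 0 0 0 0;0 0.0215 -0.0172 0 0 0 0;0 0.0215 -0.0172 0 0 0 0;0 0.0215 -0.0172 0 0 0 0'
python3 -m crank '0 0 0 0 0 0 -6.8;0 0 0 0 0 0 -6.8;0 0 0 0 0 0 -6.8;0 0 0 0 0 0 -6.8;0 0 0 0 0 0 -6.8;0 0 0 0 0 0 -6.8;0 0 0 0 0 0 -6.8;0 0 0 0 0 0 -6.8'
python3 -m crank '0 0 0 0 0 0 -6.7;0 0 0 0 0 0 -6.7;0 0 0 0 0 0 -6.7;0 0 0 0 0 0 0;0 0 0 0 0 0 0;0 0 0 0 0 0 0;0 0 0 0 0 0 0;0 0 0 0 0 0 0'
python3 - <<'E'
from h import *
from workcell import telemetry,grab_frame
goal(telemetry.observe(),[.5576,.0377,.2],100.3)
f=grab_frame("wrist"); print(f["hand_eye"]); cv2.imwrite("pics/w1.png",f["pixels"][:,:,::-1]); print(telemetry.observe()["qpos"].round(2),telemetry.observe()["grip_width"])
E
```

```text
clock: 0.77
position: [0.3689, -0.361, 0.2501]
tool_rot: [-3.141, 0.0, 0.455]
force: [0.5, 0.6, 0.2]
grip_width: 0.0001
finger_force: 0.0
clock: 1.43
position: [0.463, -0.1618, 0.2502]
tool_rot: [-3.141, 0.0, 0.455]
force: [0.1, 0.2, -0.4]
grip_width: -0.0
finger_force: 0.0
clock: 2.1
position: [0.557, 0.0373, 0.2501]
tool_rot: [-3.141, 0.0, 0.455]
force: [0.2, 0.1, 1.2]
grip_width: 0.0001
finger_force: 0.0
clock: 2.77
position: [0.5566, 0.0359, 0.2501]
tool_rot: [-3.141, 0.0, 1.41]
force: [0.1, 0.0, -0.3]
grip_width: -0.0002
finger_force: 0.0
clock: 3.43
position: [0.5567, 0.0361, 0.2503]
tool_rot: [-3.142, 0.0, 1.753]
force: [0.5, -0.1, -0.8]
grip_width: 0.0002
finger_force: 0.0
t 3.43 pos [0.5567 0.0361 0.2503] rpy [-180.     0.   100.5] F [ 0.5 -0.1 -0.8] shift mm [ 1.4  1.1 50.3] ('turn', array([-0. ,  0. ,  0.2]))
[[-5.64304517e-05 -9.57337779e-01 -2.88971234e-01  7.30881165e-02]
 [ 9.99999801e-01  1.27361864e-04 -6.17219791e-04 -5.75823674e-04]
 [ 6.27691739e-04 -2.88971211e-01  9.57337582e-01 -1.23165819e-01]
 [ 0.00000000e+00  0.00000000e+00  0.00000000e+00  1.00000000e+00]]
[ 0.23  0.46 -0.54  1.76  0.28  1.   -0.24] -0.00016900431832615932
```

View pics/w1.png

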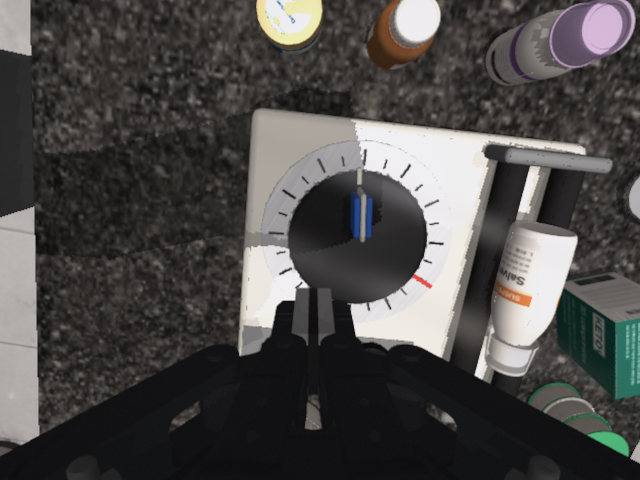

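The wrist picture shows the shut fingers clear of the bar, which stands at (362,215) to the tool's +y. The red line is at (422,281). I'll descend beside the bar.

```bash
python3 -m crank '0 0 0 0.024 0 0 0;0 0 0 0.024 0 0 0;0 0 0 0.024 0 0 0;0 0 0 0.024 0 0 0;0 0 0 0.024 0 0 0;0 0 0 0.024 0 0 0;0 0 0 0.023 0 0 0;0 0 0 0 0 0 0'
python3 -m crank '0 0 0.002 0 0 0 0;0 0 0.002 0 0 0 0;0 0 0.002 0 0 0 0;0 0 0.002 0 0 0 0;0 0 0.002 0 0 0 0;0 0 0.002 0 0 0 0;0 0 0.002 0 0 0 0;0 0 0 0 0 0 0'
python3 - <<'E'
from h import *
from workcell import telemetry,grab_frame
goal(telemetry.observe(),[.5576,.0377,.083],100.3)
a=grab_frame("top")["pixels"][200:310,260:410];b=grab_frame("side")["pixels"][200:320,220:370]
im=np.hstack([cv2.resize(x,(400,320),interpolation=cv2.INTER_CUBIC) for x in(a,b)]); cv2.imwrite("pics/c2.png",im[:,:,::-1])
E
```

```text
clock: 4.15
position: [0.5548, 0.0359, 0.0798]
tool_rot: [-3.136, -0.0, 1.755]
force: [-1.7, -0.7, -0.5]
grip_width: 0.0001
finger_force: 0.0
clock: 4.82
position: [0.571, 0.0387, 0.0835]
tool_rot: [3.141, -0.0, 1.755]
force: [-0.3, 0.0, -0.5]
grip_width: 0.0003
finger_force: 0.0
t 4.82 pos [0.571  0.0387 0.0835] rpy [180.   -0.  100.6] F [-0.3  0.  -0.5] shift mm [  1.5 -13.3   0.4] ('turn', array([ 0. , -0. ,  0.3]))
```

View pics/c2.png

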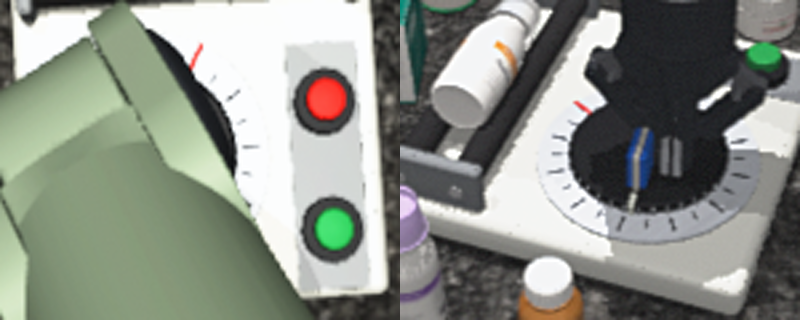

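The side view shows the shut fingers just beside the blue bar on the correct (counter-clockwise) side and at a good depth. Next I'll push along the arc.

```bash
python3 -m crank '0 0.0018 0.0026 0 0 0 5;0 0.0018 0.0026 0 0 0 5;0 0.0018 0.0026 0 0 0 5;0 0.0018 0.0026 0 0 0 5;0 0.0018 0.0026 0 0 0 5;0 0.0018 0.0026 0 0 0 5;0 0.0018 0.0026 0 0 0 5;0 0.0018 0.0026 0 0 0 5'
python3 -m crank '0 0.0018 0.0026 0 0 0 5;0 0.0018 0.0026 0 0 0 5;0 0.0018 0.0026 0 0 0 5;0 0.0018 0.0026 0 0 0 5;0 0.0018 0.0026 0 0 0 5;0 0.0018 0.0026 0 0 0 5;0 0.0018 0.0026 0 0 0 5;0 0.0018 0.0026 0 0 0 5'
cat > look.py <<'E'
import sys
from h import *
from workcell import telemetry,grab_frame
s=telemetry.observe(); C=np.array([.5984,.0148]); R=Ro.from_euler("xyz",s["tool_rot"]).as_matrix()
print(s["clock"],s["position"].round(4),np.degrees(s["tool_rot"]).round(1),s["force"].round(1),"axis->TCP in tool mm",((s["position"]-[*C,s["position"][2]])@R*1000).round(1),s["qpos"].round(2))
im=grab_frame("side")["pixels"]; f=grab_frame("side"); im=f["pixels"]
for a,c,b in blobs(im,(100,120,60),(125,255,255),(270,215,360,295),6): 
    q=ray(f,c,.07); print("blue",a,c,q.round(4),np.degrees(np.arctan2(q[1]-C[1],q[0]-C[0])).round(1))
if len(sys.argv)>1:
    a=grab_frame("top")["pixels"][200:310,260:410];b=im[200:320,220:370]
    cv2.imwrite(sys.argv[1],np.hstack([cv2.resize(x,(400,320),interpolation=cv2.INTER_CUBIC) for x in(a,b)])[:,:,::-1])
E
python3 look.py pics/c3.png
```

```text
clock: 5.58
position: [0.5921, 0.0508, 0.0832]
tool_rot: [-3.141, -0.0, 1.053]
force: [-2.2, 2.6, -0.5]
grip_width: 0.0
finger_force: 1.4
clock: 6.25
position: [0.6168, 0.0457, 0.0832]
tool_rot: [-3.141, -0.0, 0.355]
force: [0.2, 2.5, -0.9]
grip_width: -0.0001
finger_force: 1.4
6.25 [0.6168 0.0457 0.0832] [-180.    -0.    20.4] [ 0.2  2.5 -0.9] axis->TCP in tool mm [ 28.  -22.6   0. ] [-0.12  0.72 -0.08  1.73  0.08  0.69 -1.45]
blue 28 [305.3 250.1] [0.6119 0.0267 0.07  ] 41.3
blue 10 [291.5 253.5] [0.6326 0.0461 0.07  ] 42.5
```

View pics/c3.png

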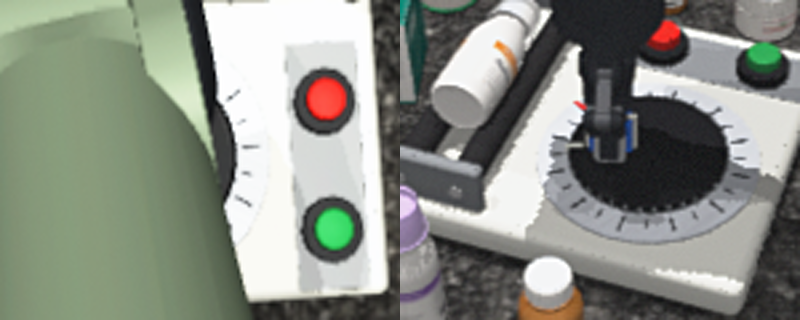

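The fingers lie along the bar and push on its counter-clockwise cheek. The white mark shows at side-crop (565,145), and the red line is just beyond at (580,105).

```bash
python3 -m crank '0 0.0018 0.0026 0 0 0 5;0 0.0018 0.0026 0 0 0 5;0 0.0018 0.0026 0 0 0 5;0 0.0018 0.0026 0 0 0 5;0 0.0018 0.0026 0 0 0 5;0 0.0018 0.0026 0 0 0 5;0 0 0 0 0 0 0;0 0 0 0 0 0 0'
python3 look.py; python3 - <<'E'
from h import *
from workcell import grab_frame
f=grab_frame("side"); q=ray(f,(281.9,254.4),.054); print("old idx",np.degrees(np.arctan2(q[1]-.0148,q[0]-.5984)))
g=grab_frame("wrist"); 
cv2.imwrite("pics/c4.png",np.hstack([cv2.resize(f["pixels"][215:295,255:375],(480,320),interpolation=cv2.INTER_CUBIC),cv2.resize(g["pixels"],(320,320))])[:,:,::-1])
E
```

```text
clock: 7.07
position: [0.6291, 0.0311, 0.0832]
tool_rot: [3.141, 0.0, -0.16]
force: [-0.3, 0.0, -0.5]
grip_width: -0.0001
finger_force: 0.1
7.0667 [0.6291 0.0311 0.0832] [180.    0.   -9.2] [-0.3  0.  -0.5] axis->TCP in tool mm [ 27.7 -21.   -0. ] [-0.18  0.74  0.06  1.71 -0.06  0.7  -1.82]
blue 9 [306. 238.] [ 0.6247 -0.006   0.07  ] -38.4
blue 51 [304.4 247.3] [0.6167 0.0201 0.07  ] 16.2
old idx 24.609853042028373
```

View pics/c4.png

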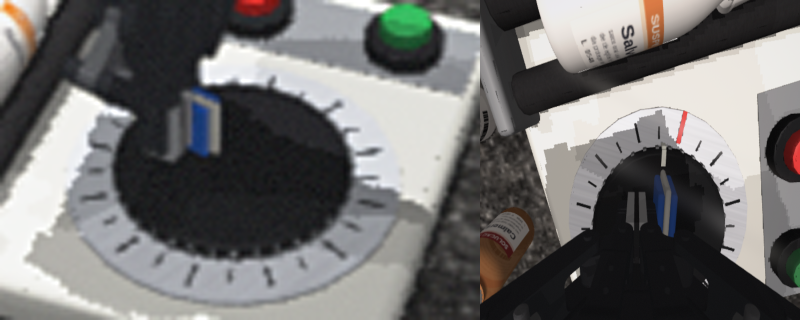

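The wrist view shows the white mark at about (366,222) in the full picture and the red line at about (410,168), so about 15° remain. I'll measure it there.

```bash
cat > wl.py <<'E'
from h import *
from workcell import telemetry,grab_frame
s=telemetry.observe(); g=grab_frame("wrist"); im=g["pixels"]
R=Ro.from_euler("xyz",s["tool_rot"]).as_matrix(); H=g["hand_eye"]; W=R@H[:3,:3]; p=R@H[:3,3]+s["position"]
g["R"]=W.T; g["t"]=-W.T@p; C=np.array([.5984,.0148])
# project search area round axis: sample polar strips
fl=240/np.tan(np.radians(g["vertical_fov"])/2)
def samp(r,z,a):
    P=np.c_[C[0]+r*np.cos(a),C[1]+r*np.sin(a),np.full_like(a,z)]; c=P@g["R"].T+g["t"]
    u=(c[:,0]/c[:,2]*fl+g["cx"]).astype(np.float32); v=(c[:,1]/c[:,2]*fl+g["cy"]).astype(np.float32)
    return cv2.remap(im,u[None],v[None],cv2.INTER_LINEAR)[0].astype(float)
deg=np.arange(-60,60,.25); a=np.radians(deg)
for r in (.068,.075,.081):
    c=samp(r,.044,a); w=np.clip(c[:,0]-c[:,1]-40,0,None); print("red",r,(w@deg/w.sum()).round(1) if w.sum() else None)
for r in (.050,.053,.056):
    c=samp(r,.054,a).min(1); w=np.clip(c-np.median(c)-60,0,None); print("mark",r,(w@deg/w.sum()).round(1) if w.sum() else None, deg[w>0][[0,-1]] if w.sum() else "")
print(s["clock"],s["position"].round(4),np.degrees(s["tool_rot"]).round(1),s["force"].round(1),"axis->TCP tool mm",((s["position"]-[*C,s["position"][2]])@R*1000).round(1))
E
python3 wl.py
```

```text
red 0.068 -22.9
red 0.075 -23.0
red 0.081 -23.0
mark 0.05 -10.9 [-13.  -9.]
mark 0.053 -11.0 [-13.    -9.25]
mark 0.056 -11.0 [-12.75  -9.25]
7.2667 [0.6293 0.031  0.0833] [-180.     0.    -9.3] [-0.1 -0.2 -0.6] axis->TCP tool mm [ 27.9 -21.   -0. ]
```

```bash
python3 -m crank '0 0.0009 0.0013 0 0 0 2.5;0 0.0009 0.0013 0 0 0 2.5;0 0.0009 0.0013 0 0 0 2.5;0 0.0009 0.0013 0 0 0 2.5;0 0.0004 0.0006 0 0 0 1.2;0 0.0004 0.0006 0 0 0 1.2;0 0 0 0 0 0 0;0 0 0 0 0 0 0'; python3 wl.py
```

```text
clock: 7.98
position: [0.6321, 0.0239, 0.0833]
tool_rot: [-3.142, 0.0, -0.38]
force: [-1.5, 2.1, -0.4]
grip_width: -0.0001
finger_force: 1.1
red 0.068 -22.9
red 0.075 -23.0
red 0.081 -23.0
mark 0.05 -23.6 [-25.75 -21.5 ]
mark 0.053 -23.7 [-25.5  -21.75]
mark 0.056 -23.7 [-25.5 -22. ]
7.9833 [0.6321 0.0239 0.0833] [-180.     0.   -21.8] [-1.5  2.1 -0.4] axis->TCP tool mm [ 27.9 -20.9  -0. ]
```

```bash
python3 -m crank '0 0 -0.003 0 0 0 0;0 0 -0.003 0 0 0 0;0 0 -0.003 0 0 0 0;0 0 -0.003 0 0 0 0;0 0 0 -0.01 0 0 0;0 0 0 -0.02 0 0 0;0 0 0 -0.02 0 0 0;0 0 0 -0.02 0 0 0'; python3 -m crank '0 0 0 -0.01 0 0 0;0 0 0 0 0 0 0;0 0 0 0 0 0 0;0 0 0 0 0 0 0;0 0 0 0 0 0 0;0 0 0 0 0 0 0;0 0 0 0 0 0 0;0 0 0 0 0 0 0'; python3 wl.py; cat > btn.py <<'E'
from wl import *
b=max(blobs(im,(50,100,60),(80,255,255),(0,0,640,480),50),key=lambda t:t[0]); u,v=b[1]; d=np.median(g["depth"][int(v)-3:int(v)+4,int(u)-3:int(u)+4])
q=W@(d*np.array([(u-g["cx"])/fl,(v-g["cy"])/fl,1]))+p; print("wrist green",b,d,q.round(4))
goal(s,[q[0],q[1],q[2]+.019+.015],-21.8)
E
python3 btn.py; python3 - <<'E'
from h import *
from workcell import grab_frame
for n in("top","side"):
    f=grab_frame(n); R=np.array(f["R"]); fl=240/np.tan(np.radians(f["vertical_fov"])/2)
    for a,c,s in blobs(f["pixels"],(50,100,60),(80,255,255),(320,190,410,300),50):
        d=np.median(f["depth"][int(c[1])-2:int(c[1])+3,int(c[0])-2:int(c[0])+3]); print(n,a,c,(R.T@(d*np.array([(c[0]-f["cx"])/fl,(c[1]-f["cy"])/fl,1])-f["t"])).round(4))
E
```

```text
clock: 8.7
position: [0.6365, 0.0348, 0.1548]
tool_rot: [3.141, -0.0, -0.381]
force: [0.1, 1.0, -0.2]
grip_width: 0.0001
finger_force: 0.0
clock: 9.37
position: [0.6364, 0.0349, 0.1629]
tool_rot: [3.141, 0.001, -0.381]
force: [0.2, 0.7, -0.2]
grip_width: -0.0001
finger_force: 0.0
red 0.068 -23.0
red 0.075 -23.0
red 0.081 -23.0
mark 0.05 -23.6 [-25.5  -21.75]
mark 0.053 -24.2 [-26.   -21.75]
mark 0.056 -24.1 [-26. -22.]
9.3667 [0.6364 0.0349 0.1629] [180.    0.  -21.8] [ 0.2  0.7 -0.2] axis->TCP tool mm [ 27.8 -32.8  -0. ]
red 0.068 -23.0
red 0.075 -23.0
red 0.081 -23.0
mark 0.05 -23.7 [-25.75 -21.75]
mark 0.053 -24.3 [-26. -22.]
mark 0.056 -24.2 [-26.   -22.25]
9.4167 [0.6364 0.0349 0.163 ] [180.    0.  -21.8] [-0.4 -0.1  1.2] axis->TCP tool mm [ 27.8 -32.8  -0. ]
wrist green (np.int32(1421), array([582.7, 276.8]), array([561, 254,  45,  44], dtype=int32)) 0.24214412 [ 0.5547 -0.1127  0.0618]
t 9.42 pos [0.6364 0.0349 0.163 ] rpy [180.    0.  -21.8] F [-0.4 -0.1  1.2] shift mm [-20.9 167.4  67.2] ('turn', array([ 0.,  0., -0.]))
top 183 [384.9 278.1] [ 0.5533 -0.1135  0.0614]
side 121 [355.9 221.1] [ 0.5528 -0.1058  0.0615]
```

```bash
python3 -m crank '0 -0.0026 0.0209 0 0 0 0;0 -0.0026 0.0209 0 0 0 0;0 -0.0026 0.0209 0 0 0 0;0 -0.0026 0.0209 0 0 0 0;0 -0.0026 0.0209 0 0 0 0;0 -0.0026 0.0209 0 0 0 0;0 -0.0026 0.0209 0 0 0 0;0 -0.0026 0.0209 0 0 0 0'
python3 -m crank '0 0 0 0.015 0 0 0;0 0 0 0.015 0 0 0;0 0 0 0.015 0 0 0;0 0 0 0.015 0 0 0;0 0 0 0.012 0 0 0;0 0 0 0 0 0 0;0 0 0 0 0 0 0;0 0 0 0 0 0 0'
python3 look.py pics/c5.png
```

```text
clock: 10.23
position: [0.5545, -0.1133, 0.1634]
tool_rot: [-3.142, -0.0, -0.381]
force: [1.3, -0.1, -0.1]
grip_width: 0.0003
finger_force: 0.0
clock: 10.9
position: [0.5554, -0.1126, 0.092]
tool_rot: [-3.141, -0.001, -0.381]
force: [0.1, -0.5, 1.1]
grip_width: -0.0001
finger_force: 0.0
10.9 [ 0.5554 -0.1126  0.092 ] [-180.    -0.   -21.9] [ 0.1 -0.5  1.1] axis->TCP in tool mm [  7.5 134.2  -0. ] [ 0.01  0.65  0.12  1.88 -0.12  0.62 -1.75]
blue 23 [308.  237.8] [ 0.6213 -0.0082  0.07  ] -45.1
blue 146 [301.9 243.3] [0.6259 0.0115 0.07  ] -6.7
```

View pics/c5.png

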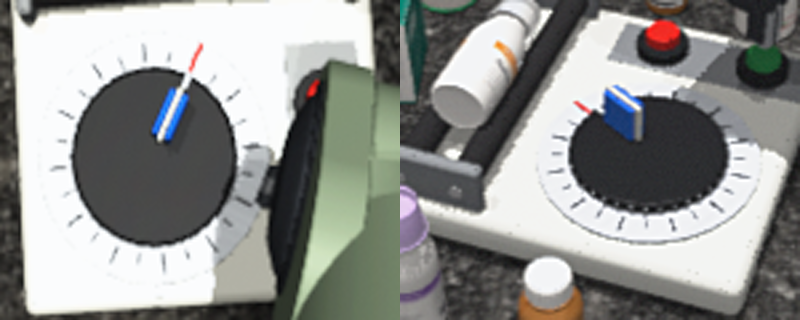

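The top view at left shows the white mark in line with the red line at (195,55), and the fingers are right above the green button. I'll press slowly.

```bash
python3 -m crank '0 0 0 0.003 0 0 0;0 0 0 0.003 0 0 0;0 0 0 0.003 0 0 0;0 0 0 0.003 0 0 0;0 0 0 0.002 0 0 0;0 0 0 0.001 0 0 0;0 0 0 0 0 0 0;0 0 0 0 0 0 0'
```

```text
clock: 11.72
position: [0.5551, -0.1125, 0.0763]
tool_rot: [-3.142, 0.0, -0.381]
force: [-0.2, 1.4, 3.5]
grip_width: 0.0004
finger_force: 1.6
```

```bash
python3 -m crank '0 0 0 0.001 0 0 0;0 0 0 0.001 0 0 0;0 0 0 0.001 0 0 0;0 0 0 0 0 0 0;0 0 0 0 0 0 0;0 0 0 0 0 0 0;0 0 0 0 0 0 0;0 0 0 0 0 0 0'
```

```text
clock: 12.38
position: [0.5552, -0.1125, 0.0746]
tool_rot: [-3.141, -0.001, -0.381]
force: [-8.6, 2.5, 30.6]
grip_width: 0.0001
finger_force: 15.1
```

Force rose to 30 N, so the button has bottomed out. I'll lift off, retract and check.

```bash
python3 -m crank '0 0 0 -0.005 0 0 0;0 0 0 -0.01 0 0 0;0 0 0 -0.02 0 0 0;0 0 0 -0.02 0 0 0;0 0 0 -0.02 0 0 0;0 0 0 -0.02 0 0 0;0 0 0 -0.02 0 0 0;0 0 0 -0.01 0 0 0'
python3 -m crank '0 -0.02 0 0 0 0 0;0 -0.02 0 0 0 0 0;0 -0.02 0 0 0 0 0;0 0 0 0 0 0 0;0 0 0 0 0 0 0;0 0 0 0 0 0 0;0 0 0 0 0 0 0;0 0 0 0 0 0 0'
python3 look.py pics/c6.png; python3 - <<'E'
from h import *
from workcell import grab_frame
f=grab_frame("side"); R=f["R"]; fl=240/np.tan(np.radians(f["vertical_fov"])/2)
for a,c,s in blobs(f["pixels"],(50,100,60),(80,255,255),(320,190,410,300),30):
    d=np.median(f["depth"][int(c[1])-2:int(c[1])+3,int(c[0])-2:int(c[0])+3]); print(a,c,(R.T@(d*np.array([(c[0]-f["cx"])/fl,(c[1]-f["cy"])/fl,1])-f["t"])).round(4))
E
```

```text
clock: 13.05
position: [0.5556, -0.1127, 0.2008]
tool_rot: [-3.141, -0.002, -0.381]
force: [0.6, 0.4, 0.3]
grip_width: -0.0002
finger_force: 0.0
clock: 13.72
position: [0.4998, -0.0904, 0.1981]
tool_rot: [3.141, -0.0, -0.382]
force: [-0.5, -0.2, -0.7]
grip_width: 0.0001
finger_force: 0.0
13.7167 [ 0.4998 -0.0904  0.1981] [180.   -0.  -21.9] [-0.5 -0.2 -0.7] axis->TCP in tool mm [-52.4 134.4   0. ] [-0.05  0.41  0.15  1.96 -0.09  0.77 -1.81]
blue 18 [307.1 236.4] [ 0.6246 -0.0113  0.07  ] -44.9
blue 146 [301.9 243.3] [0.6259 0.0115 0.07  ] -6.7
121 [355.9 221.1] [ 0.5525 -0.1046  0.0626]
```

View pics/c6.png

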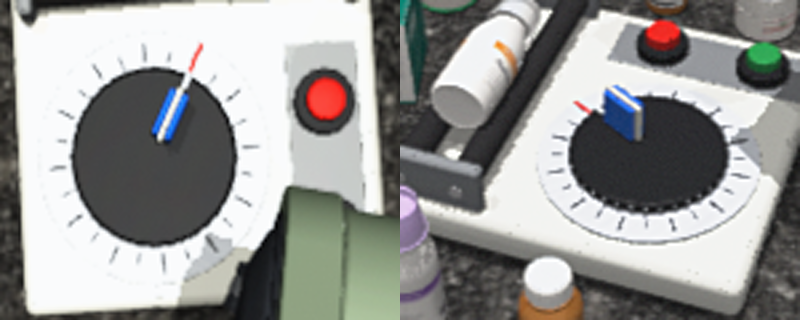

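The mark is in line with the red line. The green button at side-crop (765,55) is up again, and the robot is clear of everything.

```bash
python3 -c "
from workcell import bot
print(bot.job_done())"
```

```text
the job is handed in; nothing more can be done
None
```

I set the dial about 1° from the red line (measured in the wrist camera), pressed the green button to its stop and let it come up again, and handed the job in at about 14 s; no verdict was returned.

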